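Clear the slab saw's deck and draw its sprung sled back to the mark

ROBOT

A 6-joint arm with a two-finger parallel gripper is mounted at the origin on a cart in front of the work surface, level with it; the furniture and walls round the work are solid. World frame = base frame: x ahead of the robot, y to its left, z up, the work surface at z = 0. Lengths are in m, angles in rad, forces in N, time in s.
With the tool pointing down it reaches from about 0.225 to 0.875 m from the base axis. Payload 3.4 kg.
Tool frame: the origin (TCP) lies at the very end of the fingers, on their centre line; the grasp point (between the pads) lies behind it (robot.grasp_offset is the z of the grasp point in the tool frame, in m); z points along the fingers, y is the line along which they close (so a half turn about z gives the same grasp; the last joint's range is limited). The gripper opens to 85 mm and grips with 20 to 120 N. Pads are 22 mm wide; open, the fingers measure 114 mm over their backs; the gripper's body (76 mm by 85 mm) begins 54 mm behind the grasp point. The pads swing forward as they close: fully open they stand 13 mm farther back than shut.
Start: joints at [1.155, 0.276, 1.505, -0, 1.361, -0.121], TCP at [0.167, 0.55, 0.231] pointing down, gripper open.
Joint ranges: [-2.89, 2.89], [-0.75, 2.08], [0.22, 2.7], [-1.18, 4.32], [0.11, 2.71], [-2.7, 2.7]. Speed limits (rad/s): [2.57, 2.57, 3.14, 3.14, 3.14, 3.14].

INTERFACE

Orientations are given as [roll, pitch, yaw] about the fixed x, y, z axes, in that order (R = Rz(yaw) Ry(pitch) Rx(roll)).
In Python, from station import robot gives the robot as it stands.
- The arm moves only by the tool jog_arm, never from a script. Its argument "plan" is one flat list of numbers, 4 for each row, row after row: the shift along the tool's x, y, z in mm, then the turn about the tool's z in degrees. In form: [tx, ty, tz, turn, tx, ty, tz, turn, ...]. A call has exactly 8 rows; each row shifts and turns the commanded pose from where the row before left it, along the tool's axes as they then stand; what a row does not reach is not made up. A row lasts 1/12 s, in which the tool goes at most 41.7 mm and 7.16 degrees, less where a joint would pass 70% of its speed; a pose out of reach is approached as far as the arm can. A call is refused whole if a number of a shift passes 41.7 or a number of a turn 7.16, either way. A call with a gripper value outside its range is refused whole. "grip" is the opening, from -1 (shut) to 1 (fully open), set as the call begins (left out, the last holds). The fingers move at their own pace and stop on an object; "newtons" is the grip in N (left out, the last holds). Time passes only in rows, so rows that do not move let the fingers close, or fill a call up. It gives the time, the measured TCP pose, the force, the opening and the grip force at its end, in the units of the state.
- robot.sense(): the state, without advancing time (a new reading comes with each control period).
- robot.camera(name): name is "scene" or "top" or "wrist"; returns (picture, depth): 480x640x3 uint8, red, green, blue; 480x640 float32, m along the optical axis (not along the pixel's ray), 0 where there is no reading.
- robot.get_calibration(name): a dict with "vfov" (degrees; the focal length in pixels is half the picture's height over the tangent of half this angle, whatever the lens; pixels are square), "cx", "cy" (the principal point, pixels), "T" (4x4, takes a point from camera to world coordinates); the wrist camera has in their place "mount" (4x4, takes a point from camera to tool coordinates, whose origin is the TCP and whose axes are the flange's). Camera axes: x right, y down, z forward; pixel columns grow to the right and rows downward; lengths in m; the calibration is good to about 2 mm. A picture is of the moment at which its call begins: read the wrist's pose just before it. get_calibration takes no time and is no camera call.
- robot.sign_off(): hands the job in; it is judged then, once.
Trained networks look in the newest picture that a camera, given by its name, has taken for a name from the list of things; names that differ only in an ending like _2 or _b are one class to them, and where a whole thing is asked for, a point or a joint stands for the part that bears it (a point fixed in the world has none). Each returns a list of dicts, best first, with "conf" (0 to 1); they miss things now and then, are a little off and sometimes report something else, mostly with a low value. They report only what shows in the picture. A call takes as long as a camera call. They do not tell look-alikes from the thing itself.
- robot.cut_out(target, camera): "pixels" (480x640 bool, what is visible of it).
- robot.tip_of(target, camera): "location" ([x, y, z] in m, in world coordinates, good to about 4 mm: a listed point, or the origin of a listed thing).
The state is a dict: "time_s": time; "joints": joint angles; "joint_velocities": joint speeds; "joint_torque": joint torques, N m; "tcp_pos": TCP position; "eef_rot": TCP orientation; "ft_force": force on the tool from outside, world axes, zero at the start; "wrist_torque": the same for the moment, N m; "width": finger opening in m; "gripper_force": force on a finger pad.
Only numpy, scipy, OpenCV 4.12 (cv2) and the standard library are available. Lean on these libraries where they do the work, as an engineer would, in place of code of your own. Each camera call takes 0.05 s, during which the arm holds its last target. There are 200 camera calls.

TASK

The slab saw stopped in mid-cut, and the sled has to come back off the blade, but things were left on the deck in its way: put the two polishing-wax bars (red and green) in the blue plastic bin and the dark sawn stone in the wooden tray. Then draw the sled towards the front by its black handle, against its feed spring, until its pointer stands at the white line of the red mark clip, and keep holding it there: finish with the gripper still on the handle, because the spring would pull the stone back onto the blade. Leave everything else on the bench as it lies.

Things in the scene. Friction and masses are not known exactly. Their poses are not given: they have to be found in the camera images.
- saw: Fixed bench slab saw, switched off: green tank, aluminium deck 360 x 280 mm, deck top 85 mm above the origin (centre of the underside). +x points from its front edge (robot's side) to the back, +y to the left. The blade, near x 100, y 25 mm, stands under a green hood up to 160 mm above the bench. The three things to clear lie on the deck, 80 to 180 mm in front of the centre.
- feed_sled: Sled: aluminium plate with a clamped rough stone; slides only along the saw's x axis, pulled out towards -x. Origin: at home, the saw's centre at deck height; moves along; axes as the saw's. A spring pulls it home (+x, to the blade) with about 4 N at home, rising 0.7 N per 10 mm of pull; friction under 1 N. Starts at home; end stop at 125 mm.
- sled_handle (a point): Centre of the sled's black pull bar: 14 mm thick, level, lying along the saw's y axis, with 80 mm of it free between its two brackets; its centre line stands 45 mm above the deck and 30 mm in front of the sled plate, with nothing under it, so it can be gripped from above with one finger in front and one behind.
- sled_pointer (a point): Tip of the small black pointer on the sled's right front corner, over the white scale strip (black line every 10 mm) along the deck's right edge, 6 mm above the deck.
- red_mark: Red clip, 10 mm wide along the saw's x, 6 mm high above the deck with an outer tab 15 mm high, fixed on the deck's right edge beside the scale, 50 to 90 mm in front of the pointer's start. A white line crosses its middle. Origin: on that line, at deck height; axes as the saw's. The pointer is at the mark when it is level with the line along the saw's x.
- red_bar: Bar of red polishing wax, 30 x 58 x 24 mm (x, y, z), 70 g, lying flat; origin at the centre of the underside, long side along its y, which points roughly along the saw's x.
- green_bar: Bar of green polishing wax, 28 x 75 x 26 mm (x, y, z), 90 g, lying flat; origin at the centre of the underside, long side along its y, which points roughly along the saw's x.
- dark_stone: Sawn block of near-black stone with slightly uneven sides, 37 x 55 x 24 mm (x, y, z), 120 g, lying flat; origin at the centre of the underside, long side along its y, which points roughly along the saw's x.
- wooden_tray: Fixed open wooden tray with a grey lining, 170 x 140 mm (x, y), 42 mm high, walls 6 mm, inner floor 6 mm up; origin at the centre of the underside. Stands left or right of the saw's front end.
- blue_bin: Fixed open blue plastic bin, 170 x 140 mm (x, y), 42 mm high, walls 6 mm, inner floor 6 mm up; origin at the centre of the underside. Stands on the other side of the saw from the wooden tray.
- bird_head: Bystander: small near-black carved bird head, 58 x 33 x 24 mm, lying loose on the bench to the left of the saw, by its motor; leave it where it lies.
Not all that is in view belongs to the job. What is shaped like the dark_stone but orange is not meant. Leave any yellow look-alike of the green_bar alone.

How it is judged:
On the way, in this order (a step that is already met when the one before it is completed fails the run):
1. both wax bars lie in the blue bin and the dark stone in the wooden tray, let go and at rest (x of red_bar in the frame of blue_bin between -0.072 and 0.072 m and y of red_bar in the frame of blue_bin between -0.058 and 0.058 m and z of red_bar in the frame of blue_bin between 0 and 0.045 m and linear speed of each of red_bar, green_bar, dark_stone below 0.05 m/s and x of green_bar in the frame of blue_bin between -0.072 and 0.072 m and y of green_bar in the frame of blue_bin between -0.058 and 0.058 m and z of green_bar in the frame of blue_bin between 0 and 0.045 m and x of dark_stone in the frame of wooden_tray between -0.072 and 0.072 m and y of dark_stone in the frame of wooden_tray between -0.058 and 0.058 m and z of dark_stone in the frame of wooden_tray between 0 and 0.045 m and contact force between the fingers and red_bar below 0.1 N and contact force between the fingers and green_bar below 0.1 N and contact force between the fingers and dark_stone below 0.1 N), for 0.2 s.
2. the sled is drawn out so that its pointer stands at the mark's line (x of sled_pointer in the frame of red_mark between -0.006 and 0.006 m and linear speed of feed_sled below 0.01 m/s and contact force between the fingers and feed_sled above 3 N), for 0.2 s.
At the end, for the whole second after the job is handed in: Red and green bar lie in the blue bin and the dark stone in the wooden tray, at rest and let go; the sled's pointer stands within 6 mm of the red clip's white line along the saw's x, the sled is still, and the gripper's fingers hold it there with more than 3 N (all of step 1 and all of step 2); the arm keeps its last pose, push and grip.
It fails at once if the bird-head carving is moved by more than 20 mm (distance of bird_head from where it was at the start of the episode above 0.02 m).
It also fails if it takes over 72 s, if anything falls off the work surface, if the arm or the gripper's body presses on something with over 40 N, if the wrist force passes 120 N, or if a joint passes its speed limit or range.

## Working session

There is one attempt and no reset: what is moved stays moved. The work goes in short steps, Python scripts to look and compute and a tool call to move; the robot and the scene stay as the last step left them, time stands still between calls to the robot, and variables do not carry over. Pictures are saved under pics/ and viewed, at most 10 in all, crops included, and the job is handed in when it is done.

Besides the shell and the picture viewer there is one more tool, called as name(argument=value, ...) on one line, values as JSON. jog_arm: Moves the arm, as the interface text tells. Its arguments: {"type":"object","properties":{"plan":{"type":"array"},"grip":{"type":"number"},"newtons":{"type":"number"}},"required":["plan"]}

```bash
mkdir -p pics; ls
cat > h.py <<'E'
import numpy as np, cv2
from station import robot
def pts(cam,d,mask=None):
    c=robot.get_calibration(cam); f=240/np.tan(np.radians(c["vfov"])/2)
    v,u=np.nonzero((d>0)&(mask if mask is not None else True))
    z=d[v,u]; P=np.stack([(u-c["cx"])*z/f,(v-c["cy"])*z/f,z,np.ones_like(z)])
    return (np.array(c["T"])@P)[:3].T,u,v
E
python3 - <<'E'
from h import *
for cam in ["top","scene"]:
    im,d=robot.camera(cam); cv2.imwrite(f"pics/{cam}0.png",im[:,:,::-1]); np.savez(f"{cam}.npz",im=im,d=d)
for n in ["saw","feed_sled","sled_handle","sled_pointer","red_mark","red_bar","green_bar","dark_stone","wooden_tray","blue_bin","bird_head"]:
    for cam in ["top","scene"]:
        for r in robot.tip_of(n,cam)[:3]: print(n,cam,np.round(r["location"],4),round(r["conf"],2))
s=robot.sense(); print(s); print(robot.grasp_offset)
E
```

```text
pics
saw top [0.6115 0.0336 0.    ] 0.82
saw scene [0.6151 0.0301 0.002 ] 0.59
saw scene [ 0.5317 -0.1114  0.0851] 0.37
feed_sled top [0.6114 0.0314 0.086 ] 0.76
feed_sled scene [0.6166 0.0285 0.0861] 0.63
sled_handle top [ 0.5553 -0.0172  0.13  ] 0.7
sled_handle scene [ 0.5581 -0.0162  0.1339] 0.78
sled_pointer top [ 0.5938 -0.1024  0.0927] 0.79
sled_pointer scene [ 0.5965 -0.1037  0.0913] 0.79
red_mark top [ 0.5292 -0.1084  0.0866] 0.49
red_mark scene [ 0.5354 -0.1125  0.0848] 0.44
red_bar top [0.4822 0.137  0.0875] 0.64
red_bar top [ 0.6047  0.3842 -0.0011] 0.47
red_bar scene [0.4776 0.1342 0.0838] 0.69
red_bar scene [ 0.4252  0.374  -0.0005] 0.54
green_bar top [ 0.4867 -0.0452  0.0836] 0.83
green_bar top [ 0.5911  0.2721 -0.0021] 0.78
green_bar scene [ 0.5935  0.2731 -0.0023] 0.8
green_bar scene [ 0.4829 -0.0417  0.084 ] 0.56
dark_stone top [0.4856 0.0464 0.0823] 0.94
dark_stone top [ 0.3602  0.0736 -0.0006] 0.67
dark_stone scene [ 3.547e-01  6.820e-02 -2.000e-04] 0.73
dark_stone scene [0.4872 0.0449 0.09  ] 0.58
dark_stone scene [ 3.996e-01 -2.583e-01  2.000e-04] 0.32
wooden_tra
[... 354 characters left out ...]
s': array([ 1.15503522e+00,  2.75881639e-01,  1.50488730e+00, -4.50419219e-06,
        1.36069352e+00, -1.21004557e-01]), 'joint_velocities': array([-2.35371527e-04,  7.23562689e-04, -2.11397148e-03,  5.73314809e-04,
        3.68962411e-05,  7.41355174e-04]), 'joint_torque': array([-7.86485216e-04, -4.16662967e+01, -2.46097308e+01, -3.64091429e-04,
        5.00289498e-04,  1.58472028e-05]), 'tcp_pos': array([0.16706683, 0.55023569, 0.23134356]), 'eef_rot': array([3.14146394e+00, 2.00888792e-05, 2.84683704e+00]), 'ft_force': array([-0.4490647 , -0.31358217,  0.34304   ]), 'wrist_torque': array([ 0.00481132,  0.0607802 , -0.01327191]), 'gripper_force': 0.0, 'width': 0.0855653372962739}
-0.0187
```

View pics/top0.png

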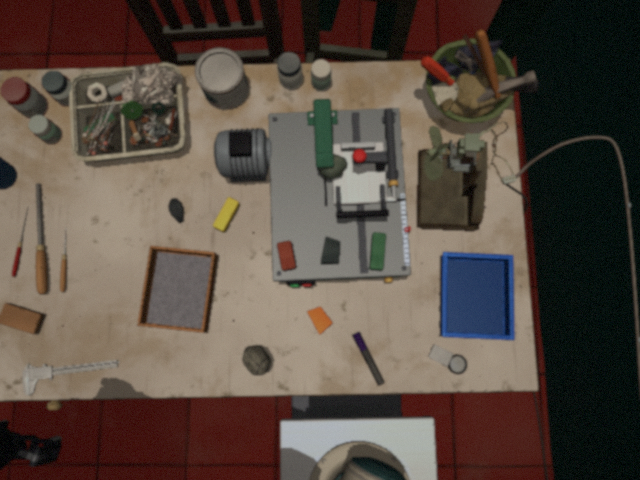

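Run:
```python
from h import *
for n,loc in [("red_bar",(.48,.135)),("green_bar",(.486,-.044)),("dark_stone",(.486,.046)),("wooden_tray",(.426,.375)),("blue_bin",(.398,-.26)),("bird_head",(.603,.385)),("sled_handle",(.556,-.017))]:
    d=np.load("top.npz")["d"]
    for r in robot.cut_out(n,"top")[:3]:
        P,u,v=pts("top",d,r["pixels"])
        if len(P)<10: continue
        t=np.percentile(P[:,2],70); Q=P[P[:,2]>t-.006]
        c,(w,h),a=cv2.minAreaRect((Q[:,:2]*1000).astype(np.float32))
        print(n,round(r["conf"],2),"ctr",np.round(c,1),"size",round(w,1),round(h,1),"ang",round(a,1),"topz",round(t*1000,1),"uv",int(u.mean()),int(v.mean()))
d=np.load("top.npz"); P,u,v=pts("top",d["d"])
# deck outline
m=(abs(P[:,2]-.085)<.004); c,(w,h),a=cv2.minAreaRect((P[m][:,:2]*1000).astype(np.float32)); print("deck",c,w,h,a)
```

```text
red_bar 0.95 ctr [476.5 135.7] size 56.5 28.7 ang 9.4 topz 109.1 uv 286 255
red_bar 0.71 ctr [597.3 384.6] size 50.8 31.2 ang 2.1 topz 16.7 uv 176 209
green_bar 0.86 ctr [584.1 273. ] size 28.8 75.1 ang 62.1 topz 25.5 uv 226 214
green_bar 0.71 ctr [481.5 -46.1] size 28.1 74.0 ang 83.3 topz 110.9 uv 377 251
dark_stone 0.78 ctr [483.8  47.9] size 36.1 51.5 ang 84.8 topz 109.2 uv 331 252
wooden_tray 0.85 ctr [422.6 376.9] size 154.0 170.8 ang 83.0 topz 9.7 uv 178 289
blue_bin 0.84 ctr [ 395.  -256.7] size 150.0 177.6 ang 86.3 topz 13.1 uv 477 296
bird_head 0.5 ctr [597.3 384.6] size 50.8 31.2 ang 2.1 topz 17.0 uv 176 209
sled_handle 0.9 ctr [625.2   1.5] size 160.6 135.5 ang 1.3 topz 122.3 uv 359 178
deck (703.5799560546875, 254.30816650390625) 1014.9215087890625 933.7750244140625 60.95497512817383
```

The top view shows the robot at the bottom, with x up and y left. Red bar is at (287,255), dark stone at (331,250) and green bar at (377,251), all on the deck. The handle runs (337–388,213) and the red clip is at (407,230). Wooden tray is at (178,289), blue bin at (477,296) and bird head at (176,209). The look-alikes to leave alone are yellow at (226,214) and orange at (320,320).

```bash
cat >> h.py <<'E'
def tcp():
    s=robot.sense(); return np.array(s["tcp_pos"])*1000, np.degrees(s["eef_rot"][2])
def plan(wps,p=None,yaw=None,step=36,turn=5.0,zoff=0):
    """wps: (x,y,z mm,yaw deg). prints rows; shift applied in the axes before the row's turn; rows rounded, error carried"""
    if p is None: p,yaw=tcp(); print("at",p.round(1),round(yaw,1))
    p=np.array(p,float); rows=[]
    for x,y,z,w in wps:
        g=np.array([x,y,z],float); dy=(w-yaw+180)%360-180
        n=max(1,int(np.ceil(max(np.linalg.norm(g-p)/step,abs(dy)/turn))))
        p0,y0=p.copy(),yaw
        for i in range(1,n+1):
            q=p0+(g-p0)*i/n; a=np.radians(yaw); d=q-p
            t=np.array([np.cos(a)*d[0]+np.sin(a)*d[1],np.sin(a)*d[0]-np.cos(a)*d[1],-d[2]]).round()
            tt=round(-(y0+dy*i/n-yaw),1)
            rows.append([*map(int,t),tt])
            p=p+np.array([np.cos(a)*t[0]+np.sin(a)*t[1],np.sin(a)*t[0]-np.cos(a)*t[1],-t[2]]); yaw=yaw-tt
        print("wp",len(rows))
    rows+=[[0,0,0,0]]*(-len(rows)%8)
    for i in range(0,len(rows),8): print(str(sum(rows[i:i+8],[])).replace(" ",""))
    return p,yaw
E
python3 - <<'E'
from h import *
d=np.load("top.npz"); im=d["im"]; P,u,v=pts("top",d["d"])
m=(abs(P[:,2]-.132)<.008)&(abs(P[:,0]-.556)<.02)&(abs(P[:,1]+.017)<.05)
Q=P[m]; c,s,a=cv2.minAreaRect((Q[:,:2]*1000).astype(np.float32)); print("handle",c,s,a,np.percentile(Q[:,2],[5,50,95]),len(Q))
m=(abs(P[:,2]-.085)<.006)&(abs(P[:,0]-.55)<.25)&(P[:,1]<.1)&(P[:,1]>-.2)
for x in np.arange(.45,.78,.06):
    k=m&(abs(P[:,0]-x)<.01); print("right edge",round(x,2),np.percentile(P[k][:,1],1).round(4))
k=(abs(P[:,2]-.085)<.006)&(abs(P[:,1]-.03)<.2)&(P[:,0]<.6);print("front",np.percentile(P[k][:,0],1))
plan([(476.5,135.7,180,189.4),(476.5,135.7,88,189.4)])
E
```

```text
handle (555.1698608398438, -16.854202270507812) (20.361377716064453, 98.85881042480469) 1.8276314735412598 [0.12933058 0.13465881 0.13816899] 355
right edge 0.45 -0.1111
right edge 0.51 -0.1099
right edge 0.57 -0.1085
right edge 0.63 -0.1785
right edge 0.69 -0.1207
right edge 0.75 -0.1047
front 0.26385917856488944
at [167.1 550.2 231.3] 163.1
wp 15
wp 18
[-28,-20,3,np.float64(-1.8),-27,-22,4,np.float64(-1.7),-26,-22,3,np.float64(-1.8),-26,-23,4,np.float64(-1.7),-25,-23,3,np.float64(-1.8),-24,-25,4,np.float64(-1.7),-24,-25,3,np.float64(-1.8),-23,-26,3,np.float64(-1.7)]
[-22,-27,4,np.float64(-1.8),-21,-27,3,np.float64(-1.7),-20,-28,4,np.float64(-1.8),-20,-28,3,np.float64(-1.7),-18,-29,3,np.float64(-1.8),-18,-30,4,np.float64(-1.7),-17,-30,3,np.float64(-1.8),0,0,31,np.float64(0.0)]
[0,0,31,np.float64(0.0),0,0,30,np.float64(0.0),0,0,0,0,0,0,0,0,0,0,0,0,0,0,0,0,0,0,0,0,0,0,0,0]
```

jog_arm(plan=[-28, -20, 3, -1.8, -27, -22, 4, -1.7, -26, -22, 3, -1.8, -26, -23, 4, -1.7, -25, -23, 3, -1.8, -24, -25, 4, -1.7, -24, -25, 3, -1.8, -23, -26, 3, -1.7], grip=1, newtons=40)

```text
time_s: 2.22
tcp_pos: [0.333, 0.3278, 0.2043]
eef_rot: [3.141, 0.001, 3.093]
ft_force: [0.0, 0.7, 0.4]
width: 0.0857
gripper_force: 0.0
```

jog_arm(plan=[-22, -27, 4, -1.8, -21, -27, 3, -1.7, -20, -28, 4, -1.8, -20, -28, 3, -1.7, -18, -29, 3, -1.8, -18, -30, 4, -1.7, -17, -30, 3, -1.8, 0, 0, 0, 0])

```text
time_s: 2.88
tcp_pos: [0.4807, 0.131, 0.1799]
eef_rot: [-3.138, 0.003, -2.981]
ft_force: [-0.1, 0.5, -0.0]
width: 0.0856
gripper_force: 0.0
```

```bash
sed -i 's/tt=round(-/tt=round(float(-/; s/-yaw),1)$/-yaw)),1)/' h.py
python3 - <<'E'
from h import *
im,d=robot.camera("wrist"); cv2.imwrite("pics/w1.png",im[:,:,::-1])
for n in ("red_bar","dark_stone"): print([ (np.round(r["location"],4),round(r["conf"],2)) for r in robot.tip_of(n,"wrist")])
plan([(477,135.7,88,189.4)])
E
```

```text
[(array([0.48  , 0.1357, 0.0838]), 0.94)]
[(array([0.4893, 0.0459, 0.0846]), 0.97), (array([ 0.3547,  0.0714, -0.0023]), 0.69)]
at [476.4 135.6 180.1] -170.7
wp 3
[0,0,31,-0.0,0,0,30,-0.1,-1,0,31,0.0,0,0,0,0,0,0,0,0,0,0,0,0,0,0,0,0,0,0,0,0]
```

View pics/w1.png

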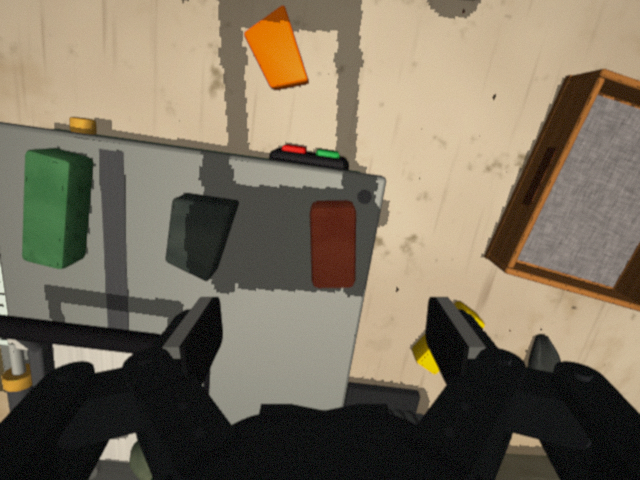

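The wrist view shows the red bar at (333,243), between the fingers and aligned with them. The stone (205,235) and green bar (57,208) are clear. I'll go down and grip.

jog_arm(plan=[-2, 0, 31, 0, 0, 0, 31, 0, 0, 0, 20, 0, 0, 0, 10, 0, 0, 0, 0, 0, 0, 0, 0, 0, 0, 0, 0, 0, 0, 0, 0, 0])

```text
time_s: 3.7
tcp_pos: [0.4794, 0.1367, 0.0896]
eef_rot: [3.141, 0.003, -2.977]
ft_force: [1.0, 0.2, 0.0]
width: 0.0854
gripper_force: 0.0
```

jog_arm(plan=[0, 0, 0, 0, 0, 0, 0, 0, 0, 0, 0, 0, 0, 0, 0, 0, 0, 0, 0, 0, 0, 0, 0, 0, 0, 0, 0, 0, 0, 0, 0, 0], grip=-1)

```text
time_s: 4.37
tcp_pos: [0.479, 0.136, 0.0886]
eef_rot: [3.142, 0.001, -2.977]
ft_force: [-0.1, -0.5, 3.6]
width: 0.0294
gripper_force: 41.2
```

Run:
```python
from h import *
s=robot.sense();print(s["width"],s["gripper_force"])
p,y=tcp();b=np.radians(-3.7); t=np.array([398,-259])+38*np.array([np.cos(b),np.sin(b)])
plan([(478,135.7,175,189.4),(*t,150,86.3),(*t,22,86.3)])
```

```text
0.02939154382260693 41.24353051185608
at [479.  136.   88.6] -170.6
wp 3
wp 24
wp 28
[0,0,-29,0.0,1,0,-29,0.0,0,0,-28,0.0,5,-18,1,4.9,4,-19,1,4.9,1,-19,2,4.9,1,-19,1,4.9,-2,-19,1,4.9]
[-3,-19,1,5.0,-4,-18,1,4.9,-7,-18,1,4.9,-7,-18,2,4.9,-9,-16,1,4.9,-11,-16,1,4.9,-12,-15,1,4.9,-13,-14,1,4.9]
[-14,-12,1,4.9,-15,-12,2,4.9,-16,-10,1,5.0,-17,-8,1,4.9,-18,-7,1,4.9,-18,-6,1,4.9,-19,-4,1,4.9,-19,-2,2,4.9]
[0,0,32,0.0,0,0,32,0.0,0,0,32,0.0,0,0,32,0.0,0,0,0,0,0,0,0,0,0,0,0,0,0,0,0,0]
```

jog_arm(plan=[0, 0, -29, 0, 1, 0, -29, 0, 0, 0, -28, 0, 5, -18, 1, 4.9, 4, -19, 1, 4.9, 1, -19, 2, 4.9, 1, -19, 1, 4.9, -2, -19, 1, 4.9])

```text
time_s: 5.03
tcp_pos: [0.4669, 0.0404, 0.1677]
eef_rot: [-3.141, -0.001, 2.874]
ft_force: [0.2, 0.3, -1.1]
width: 0.0294
gripper_force: 40.7
```

jog_arm(plan=[-3, -19, 1, 5, -4, -18, 1, 4.9, -7, -18, 1, 4.9, -7, -18, 2, 4.9, -9, -16, 1, 4.9, -11, -16, 1, 4.9, -12, -15, 1, 4.9, -13, -14, 1, 4.9])

```text
time_s: 5.7
tcp_pos: [0.451, -0.1111, 0.1587]
eef_rot: [-3.141, -0.001, 2.188]
ft_force: [-0.5, 0.2, -0.1]
width: 0.0293
gripper_force: 40.7
```

jog_arm(plan=[-14, -12, 1, 4.9, -15, -12, 2, 4.9, -16, -10, 1, 5, -17, -8, 1, 4.9, -18, -7, 1, 4.9, -18, -6, 1, 4.9, -19, -4, 1, 4.9, -19, -2, 2, 4.9])

```text
time_s: 6.37
tcp_pos: [0.4355, -0.2624, 0.1487]
eef_rot: [-3.141, -0.001, 1.502]
ft_force: [0.5, -0.0, -0.8]
width: 0.0293
gripper_force: 40.7
```

jog_arm(plan=[0, 0, 0, 0, 0, 0, 0, 0, 0, 0, 35, 0, 0, 0, 0, 0, 0, 0, 0, 0, 0, 0, 0, 0, 0, 0, 0, 0, 0, 0, 0, 0])

```text
time_s: 7.03
tcp_pos: [0.4369, -0.2618, 0.1155]
eef_rot: [3.14, 0.001, 1.507]
ft_force: [-0.1, 0.0, -0.2]
width: 0.0291
gripper_force: 40.6
```

Run:
```python
from h import *
print(robot.sense()["width"])
im,d=robot.camera("wrist"); cv2.imwrite("pics/w2.png",im[:,:,::-1])
print([ (np.round(r["location"],4),round(r["conf"],2)) for r in robot.tip_of("blue_bin","wrist")])
print(tcp())
```

```text
0.02912883822972106
[(array([ 0.4017, -0.2588,  0.001 ]), 0.72)]
(array([ 436.61873925, -261.80673634,  115.23911939]), np.float64(86.33556617279622))
```

View pics/w2.png

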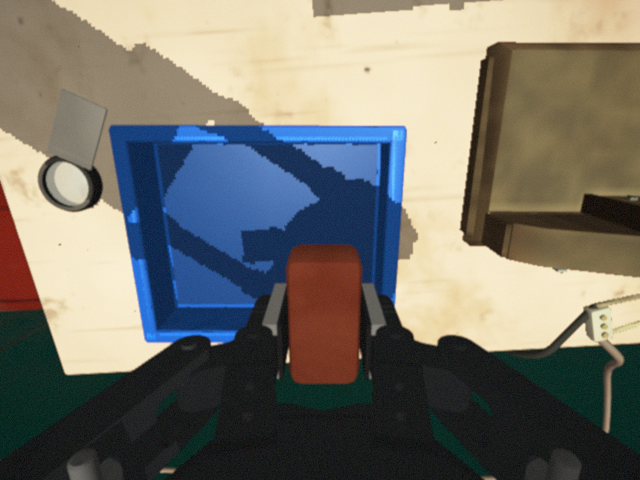

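The wrist view shows the bin spanning (112–405,127–340), squared to the tool, with the red bar (323,313) over its far-x side. I'll lower it and release with a small opening.

jog_arm(plan=[0, -5, 32, 0, 0, 0, 32, 0, 0, 0, 24, 0, 0, 0, 10, 0, 0, 0, 4, 0, 0, 0, 0, 0, 0, 0, 0, 0, 0, 0, 0, 0])

```text
time_s: 7.8
tcp_pos: [0.4321, -0.2621, 0.0134]
eef_rot: [3.139, 0.001, 1.506]
ft_force: [0.1, 0.2, -0.6]
width: 0.029
gripper_force: 40.7
```

jog_arm(plan=[0, 0, 0, 0, 0, 0, 0, 0, 0, 0, 0, 0, 0, 0, 0, 0, 0, 0, 0, 0, 0, 0, 0, 0, 0, 0, 0, 0, 0, 0, 0, 0], grip=0.0)

```text
time_s: 8.47
tcp_pos: [0.4311, -0.2613, 0.0122]
eef_rot: [-3.142, -0.0, 1.506]
ft_force: [-0.5, 0.4, -0.2]
width: 0.0426
gripper_force: 0.0
```

Run:
```python
from h import *
p,y=tcp(); plan([(p[0],p[1],160,y),(483,-45,185,173.3),(483,-45,89,173.3)])
```

```text
at [ 431.1 -261.3   12.2] 86.3
wp 5
wp 23
wp 26
[0,0,-30,-0.0,0,0,-29,-0.0,0,0,-30,-0.0,0,0,-29,-0.0,0,0,-30,-0.0,12,2,-1,-4.8,12,3,-2,-4.9,12,4,-1,-4.8]
[11,5,-2,-4.8,11,6,-1,-4.9,10,7,-1,-4.8,10,8,-2,-4.8,8,9,-1,-4.9,9,9,-1,-4.8,7,10,-2,-4.8,7,10,-1,-4.9]
[5,11,-2,-4.8,5,12,-1,-4.8,4,11,-1,-4.9,2,13,-2,-4.8,2,12,-1,-4.8,1,12,-1,-4.9,-1,12,-2,-4.8,0,0,32,0.0]
[0,0,32,0.0,0,0,32,0.0,0,0,0,0,0,0,0,0,0,0,0,0,0,0,0,0,0,0,0,0,0,0,0,0]
```

jog_arm(plan=[0, 0, -30, 0, 0, 0, -29, 0, 0, 0, -30, 0, 0, 0, -29, 0, 0, 0, -30, 0, 12, 2, -1, -4.8, 12, 3, -2, -4.9, 12, 4, -1, -4.8])

```text
time_s: 9.13
tcp_pos: [0.4396, -0.225, 0.1652]
eef_rot: [3.14, 0.001, 1.763]
ft_force: [1.3, -0.0, 0.8]
width: 0.0427
gripper_force: 0.0
```

jog_arm(plan=[11, 5, -2, -4.8, 11, 6, -1, -4.9, 10, 7, -1, -4.8, 10, 8, -2, -4.8, 8, 9, -1, -4.9, 9, 9, -1, -4.8, 7, 10, -2, -4.8, 7, 10, -1, -4.9], grip=1)

```text
time_s: 9.8
tcp_pos: [0.4625, -0.1285, 0.1753]
eef_rot: [3.141, -0.0, 2.439]
ft_force: [-0.2, -0.0, -0.5]
width: 0.0856
gripper_force: 0.0
```

jog_arm(plan=[5, 11, -2, -4.8, 5, 12, -1, -4.8, 4, 11, -1, -4.9, 2, 13, -2, -4.8, 2, 12, -1, -4.8, 1, 12, -1, -4.9, -1, 12, -2, -4.8, 0, 0, 0, 0])

```text
time_s: 10.47
tcp_pos: [0.4834, -0.0439, 0.1855]
eef_rot: [3.14, 0.001, 3.028]
ft_force: [0.2, 0.5, 0.0]
width: 0.0857
gripper_force: 0.0
```

Run:
```python
from h import *
im,d=robot.camera("wrist"); cv2.imwrite("pics/w3.png",im[:,:,::-1])
for n in ("green_bar","dark_stone"): print([ (np.round(r["location"],4),round(r["conf"],2)) for r in robot.tip_of(n,"wrist")])
print(tcp())
```

```text
[(array([ 0.4831, -0.0473,  0.0836]), 0.74)]
[(array([ 0.3541,  0.0712, -0.0017]), 0.94), (array([0.4856, 0.0454, 0.0866]), 0.91), (array([0.6129, 0.031 , 0.0018]), 0.67)]
(array([482.79709164, -45.82098257, 185.15067464]), np.float64(173.22672237739388))
```

View pics/w3.png

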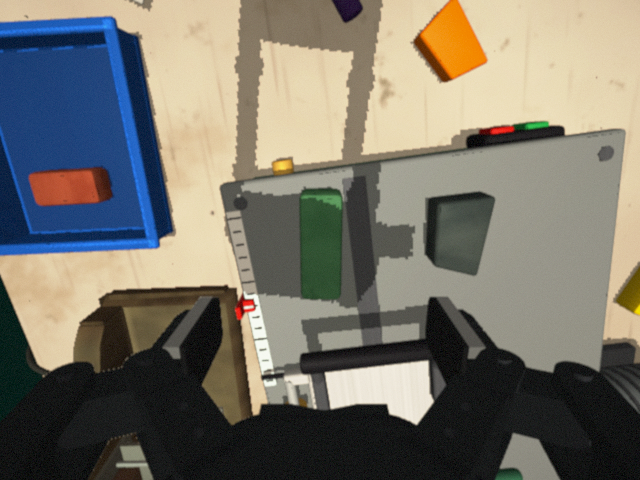

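The red bar lies in the bin at (70,187). The green bar (321,245) is centred and aligned. I'll go down and grip.

jog_arm(plan=[0, -1, 32, 0, 0, 0, 32, 0, 0, 0, 22, 0, 0, 0, 10, 0, 0, 0, 0, 0, 0, 0, 0, 0, 0, 0, 0, 0, 0, 0, 0, 0])

```text
time_s: 11.28
tcp_pos: [0.4839, -0.047, 0.0904]
eef_rot: [-3.141, 0.003, 3.024]
ft_force: [0.9, -0.6, -0.3]
width: 0.0854
gripper_force: 0.0
```

jog_arm(plan=[0, 0, 0, 0, 0, 0, 0, 0, 0, 0, 0, 0, 0, 0, 0, 0, 0, 0, 0, 0, 0, 0, 0, 0, 0, 0, 0, 0, 0, 0, 0, 0], grip=-1)

```text
time_s: 11.95
tcp_pos: [0.4833, -0.0465, 0.0897]
eef_rot: [3.142, 0.001, 3.025]
ft_force: [0.9, -0.1, 3.8]
width: 0.0272
gripper_force: 40.9
```

Run:
```python
from h import *
s=robot.sense();print(s["width"],s["gripper_force"])
plan([(483,-46,175,173.3),(362,-256,110,86.3),(362,-256,13,86.3)])
```

```text
0.027245473543715423 40.947396755218506
at [483.3 -46.5  89.7] 173.3
wp 3
wp 21
wp 24
[0,0,-28,0.0,0,0,-29,0.0,0,0,-28,0.0,5,-12,4,4.8,5,-13,3,4.9,3,-13,4,4.8,2,-13,3,4.8,1,-14,4,4.9]
[0,-13,4,4.8,-2,-14,3,4.8,-2,-13,4,4.9,-4,-13,3,4.8,-4,-12,4,4.8,-6,-13,4,4.9,-7,-11,3,4.8,-7,-11,4,4.8]
[-9,-11,3,4.9,-9,-9,4,4.8,-10,-9,3,4.8,-11,-8,4,4.9,-12,-7,4,4.8,0,0,32,0.0,0,0,32,0.0,0,0,33,0.0]
```

jog_arm(plan=[0, 0, -28, 0, 0, 0, -29, 0, 0, 0, -28, 0, 5, -12, 4, 4.8, 5, -13, 3, 4.9, 3, -13, 4, 4.8, 2, -13, 3, 4.8, 1, -14, 4, 4.9])

```text
time_s: 12.62
tcp_pos: [0.4483, -0.105, 0.1558]
eef_rot: [-3.142, -0.001, 2.599]
ft_force: [0.2, -0.4, -1.3]
width: 0.0274
gripper_force: 40.4
```

jog_arm(plan=[0, -13, 4, 4.8, -2, -14, 3, 4.8, -2, -13, 4, 4.9, -4, -13, 3, 4.8, -4, -12, 4, 4.8, -6, -13, 4, 4.9, -7, -11, 3, 4.8, -7, -11, 4, 4.8])

```text
time_s: 13.28
tcp_pos: [0.395, -0.1978, 0.1267]
eef_rot: [-3.141, -0.001, 1.925]
ft_force: [0.1, 0.9, -0.9]
width: 0.0271
gripper_force: 40.4
```

jog_arm(plan=[-9, -11, 3, 4.9, -9, -9, 4, 4.8, -10, -9, 3, 4.8, -11, -8, 4, 4.9, -12, -7, 4, 4.8, 0, 0, 20, 0, 0, 0, 0, 0, 0, 0, 0, 0])

```text
time_s: 13.95
tcp_pos: [0.3605, -0.2551, 0.0883]
eef_rot: [-3.139, -0.003, 1.506]
ft_force: [-0.2, -0.4, -1.6]
width: 0.027
gripper_force: 40.4
```

jog_arm(plan=[0, 0, 32, 0, 0, 0, 28, 0, 0, 0, 12, 0, 0, 0, 5, 0, 0, 0, 0, 0, 0, 0, 0, 0, 0, 0, 0, 0, 0, 0, 0, 0])

```text
time_s: 14.62
tcp_pos: [0.3625, -0.2568, 0.0134]
eef_rot: [3.14, 0.002, 1.507]
ft_force: [0.0, -0.1, -0.6]
width: 0.0276
gripper_force: 40.4
```

jog_arm(plan=[0, 0, 0, 0, 0, 0, 0, 0, 0, 0, 0, 0, 0, 0, 0, 0, 0, 0, 0, 0, 0, 0, 0, 0, 0, 0, 0, 0, 0, 0, 0, 0], grip=0.0)

```text
time_s: 15.28
tcp_pos: [0.3616, -0.2561, 0.0122]
eef_rot: [-3.142, -0.0, 1.506]
ft_force: [-0.3, -0.2, -0.0]
width: 0.0425
gripper_force: 0.0
```

Run:
```python
from h import *
p,y=tcp(); plan([(p[0],p[1],160,y),(486,47,185,175),(486,47,89,175)])
```

```text
at [ 361.6 -256.1   12.2] 86.3
wp 5
wp 23
wp 26
[0,0,-30,-0.0,0,0,-29,-0.0,0,0,-30,-0.0,0,0,-29,-0.0,0,0,-30,-0.0,17,6,-1,-4.9,17,7,-2,-5.0,16,9,-1,-4.9]
[15,10,-2,-4.9,14,11,-1,-4.9,14,13,-1,-5.0,12,13,-2,-4.9,11,15,-1,-4.9,9,15,-1,-4.9,9,16,-2,-5.0,7,17,-1,-4.9]
[5,18,-2,-4.9,4,17,-1,-5.0,2,18,-1,-4.9,1,19,-2,-4.9,-1,18,-1,-4.9,-2,18,-1,-5.0,-4,18,-2,-4.9,0,0,32,0.0]
[0,0,32,0.0,0,0,32,0.0,0,0,0,0,0,0,0,0,0,0,0,0,0,0,0,0,0,0,0,0,0,0,0,0]
```

jog_arm(plan=[0, 0, -30, 0, 0, 0, -29, 0, 0, 0, -30, 0, 0, 0, -29, 0, 0, 0, -30, 0, 17, 6, -1, -4.9, 17, 7, -2, -5, 16, 9, -1, -4.9])

```text
time_s: 15.95
tcp_pos: [0.3828, -0.2052, 0.1651]
eef_rot: [3.14, 0.001, 1.768]
ft_force: [0.0, -0.0, 0.2]
width: 0.0429
gripper_force: 0.0
```

jog_arm(plan=[15, 10, -2, -4.9, 14, 11, -1, -4.9, 14, 13, -1, -5, 12, 13, -2, -4.9, 11, 15, -1, -4.9, 9, 15, -1, -4.9, 9, 16, -2, -5, 7, 17, -1, -4.9], grip=1)

```text
time_s: 16.62
tcp_pos: [0.4372, -0.0698, 0.1753]
eef_rot: [-3.142, -0.0, 2.457]
ft_force: [0.7, -0.5, 0.8]
width: 0.0856
gripper_force: 0.0
```

jog_arm(plan=[5, 18, -2, -4.9, 4, 17, -1, -5, 2, 18, -1, -4.9, 1, 19, -2, -4.9, -1, 18, -1, -4.9, -2, 18, -1, -5, -4, 18, -2, -4.9, 0, 0, 0, 0])

```text
time_s: 17.28
tcp_pos: [0.4871, 0.0499, 0.1855]
eef_rot: [3.14, 0.001, 3.059]
ft_force: [0.8, -0.2, -0.2]
width: 0.085
gripper_force: 0.0
```

Run:
```python
from h import *
im,d=robot.camera("wrist"); cv2.imwrite("pics/w4.png",im[:,:,::-1])
for n in ("dark_stone","sled_pointer","red_mark","sled_handle"): print(n,[ (np.round(r["location"],4),round(r["conf"],2)) for r in robot.tip_of(n,"wrist")])
print(tcp())
```

```text
dark_stone [(array([0.4871, 0.0445, 0.0826]), 0.82), (array([ 3.565e-01,  7.180e-02, -3.000e-04]), 0.76)]
sled_pointer []
red_mark [(array([ 0.5344, -0.1075,  0.0837]), 0.89)]
sled_handle [(array([ 0.5586, -0.0138,  0.1337]), 0.86)]
(array([485.26517352,  46.7254892 , 185.06274464]), np.float64(174.91861677983127))
```

View pics/w4.png

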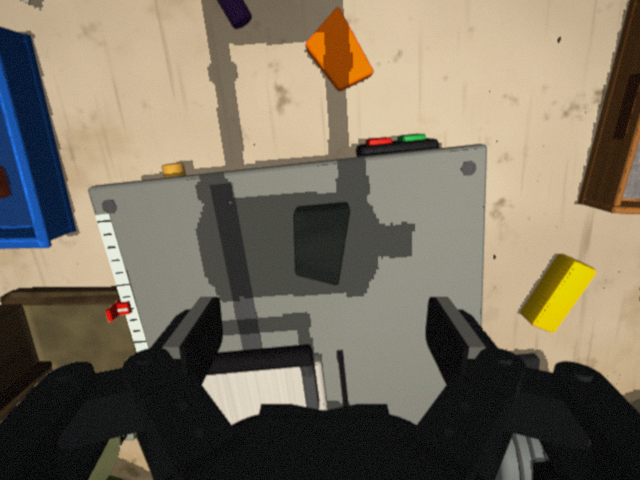

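The stone (322,243) is centred. Its right side is slanted, so I'll turn 3° before gripping.

jog_arm(plan=[-1, -1, 32, 3, 0, 0, 32, 0, 0, 0, 22, 0, 0, 0, 10, 0, 0, 0, 0, 0, 0, 0, 0, 0, 0, 0, 0, 0, 0, 0, 0, 0])

```text
time_s: 18.2
tcp_pos: [0.4878, 0.0461, 0.0905]
eef_rot: [3.141, 0.003, 3.002]
ft_force: [-0.6, 0.4, -0.5]
width: 0.0854
gripper_force: 0.0
```

jog_arm(plan=[0, 0, 0, 0, 0, 0, 0, 0, 0, 0, 0, 0, 0, 0, 0, 0, 0, 0, 0, 0, 0, 0, 0, 0, 0, 0, 0, 0, 0, 0, 0, 0], grip=-1, newtons=55)

```text
time_s: 18.87
tcp_pos: [0.487, 0.0465, 0.0899]
eef_rot: [3.141, 0.001, 3.002]
ft_force: [-1.5, 0.1, 5.7]
width: 0.0329
gripper_force: 54.5
```

jog_arm(plan=[0, 0, -10, 0, 0, 0, -20, 0, 0, 0, -28, 0, 0, 0, -28, 0, 0, 0, 0, 0, 0, 0, 0, 0, 0, 0, 0, 0, 0, 0, 0, 0])

```text
time_s: 19.53
tcp_pos: [0.4855, 0.0465, 0.1737]
eef_rot: [-3.141, -0.003, 3.002]
ft_force: [0.7, 0.4, -0.9]
width: 0.0327
gripper_force: 54.8
```

Run:
```python
from h import *
s=robot.sense();print(s["width"],s["gripper_force"])
plan([(425,376,110,173),(425,376,14,173)],step=28)
```

```text
0.032713240455554404 54.83931432616515
at [485.5  46.5 173.7] 172.0
wp 13
wp 17
[8,24,5,-0.1,8,25,5,-0.1,8,24,5,-0.0,8,25,5,-0.1,8,24,4,-0.1,8,25,5,-0.1,8,24,5,-0.0,8,25,5,-0.1]
[8,24,5,-0.1,8,25,5,-0.1,8,25,5,-0.0,7,24,5,-0.1,8,25,5,-0.1,0,0,24,0.0,0,0,24,0.0,0,0,24,0.0]
[0,0,24,0.0,0,0,0,0,0,0,0,0,0,0,0,0,0,0,0,0,0,0,0,0,0,0,0,0,0,0,0,0]
```

jog_arm(plan=[8, 24, 5, 0, 8, 25, 5, 0, 8, 24, 5, 0, 8, 25, 5, 0, 8, 24, 4, 0, 8, 25, 5, 0, 8, 24, 5, 0, 8, 25, 5, 0])

```text
time_s: 20.2
tcp_pos: [0.4492, 0.2501, 0.1344]
eef_rot: [-3.14, -0.003, 3.002]
ft_force: [0.4, 0.0, -0.5]
width: 0.033
gripper_force: 54.9
```

jog_arm(plan=[8, 24, 5, 0, 8, 25, 5, 0, 8, 25, 5, 0, 7, 24, 5, -0.5, 8, 25, 5, -0.5, 0, 0, 24, 0, 0, 0, 24, 0, 0, 0, 24, 0])

```text
time_s: 20.87
tcp_pos: [0.4277, 0.3767, 0.037]
eef_rot: [-3.14, -0.002, 3.021]
ft_force: [0.1, -0.2, -2.6]
width: 0.0329
gripper_force: 54.9
```

jog_arm(plan=[0, 0, 15, 0, 0, 0, 8, 0, 0, 0, 0, 0, 0, 0, 0, 0, 0, 0, 0, 0, 0, 0, 0, 0, 0, 0, 0, 0, 0, 0, 0, 0])

```text
time_s: 21.53
tcp_pos: [0.4294, 0.3769, 0.0172]
eef_rot: [3.14, 0.001, 3.02]
ft_force: [-0.4, 0.2, -1.2]
width: 0.0329
gripper_force: 54.9
```

jog_arm(plan=[0, 0, 0, 0, 0, 0, 0, 0, 0, 0, 0, 0, 0, 0, 0, 0, 0, 0, 0, 0, 0, 0, 0, 0, 0, 0, 0, 0, 0, 0, 0, 0], grip=0.2)

```text
time_s: 22.2
tcp_pos: [0.4289, 0.3766, 0.0163]
eef_rot: [3.142, -0.0, 3.02]
ft_force: [-0.5, -0.0, -0.5]
width: 0.0509
gripper_force: 0.0
```

Run:
```python
from h import *
p,y=tcp(); plan([(p[0],p[1],170,y),(480,-15,210,91.8)],step=32)
```

```text
at [428.9 376.6  16.3] 173.0
wp 5
wp 22
[0,0,-31,-0.0,0,0,-30,-0.0,0,0,-31,-0.0,0,0,-31,-0.0,0,0,-31,-0.0,-6,-22,-2,4.8,-7,-22,-3,4.8,-10,-22,-2,4.7]
[-11,-20,-2,4.8,-13,-19,-3,4.8,-14,-19,-2,4.8,-16,-17,-2,4.7,-17,-15,-3,4.8,-19,-14,-2,4.8,-19,-13,-2,4.8,-21,-10,-3,4.7]
[-21,-10,-2,4.8,-22,-7,-2,4.8,-23,-5,-3,4.8,-23,-4,-2,4.8,-23,-1,-2,4.7,-23,0,-3,4.8,0,0,0,0,0,0,0,0]
```

jog_arm(plan=[0, 0, -31, 0, 0, 0, -30, 0, 0, 0, -31, 0, 0, 0, -31, 0, 0, 0, -31, 0, -6, -22, -2, 4.8, -7, -22, -3, 4.8, -10, -22, -2, 4.7])

```text
time_s: 22.87
tcp_pos: [0.4379, 0.3069, 0.1783]
eef_rot: [3.14, 0.001, 2.767]
ft_force: [-0.7, -1.1, 0.5]
width: 0.0511
gripper_force: 0.0
```

jog_arm(plan=[-11, -20, -2, 4.8, -13, -19, -3, 4.8, -14, -19, -2, 4.8, -16, -17, -2, 4.7, -17, -15, -3, 4.8, -19, -14, -2, 4.8, -19, -13, -2, 4.8, -21, -10, -3, 4.7], grip=0.0)

```text
time_s: 23.53
tcp_pos: [0.4618, 0.1223, 0.1963]
eef_rot: [-3.141, -0.0, 2.099]
ft_force: [0.6, 0.6, 0.7]
width: 0.043
gripper_force: 0.0
```

jog_arm(plan=[-21, -10, -2, 4.8, -22, -7, -2, 4.8, -23, -5, -3, 4.8, -23, -4, -2, 4.8, -23, -1, -2, 4.7, -23, 0, -3, 4.8, 0, 0, 0, 0, 0, 0, 0, 0])

```text
time_s: 24.2
tcp_pos: [0.48, -0.0154, 0.2103]
eef_rot: [3.141, -0.0, 1.601]
ft_force: [-0.6, 0.6, -0.1]
width: 0.043
gripper_force: 0.0
```

Run:
```python
from h import *
print(tcp())
im,d=robot.camera("top"); im2,_=robot.camera("wrist")
cv2.imwrite("pics/t5.png",np.hstack([cv2.resize(im[180:350,120:540],(420,170)),np.zeros((170,220,3),np.uint8)])[:,:,::-1])
cv2.imwrite("pics/w5.png",np.vstack([np.hstack([im[190:350,120:540],np.zeros((160,220,3),np.uint8)]),im2[:430]])[:,:,::-1])
for n in ("sled_pointer","red_mark","sled_handle"):
  for c in ("top","wrist"): print(n,c,[ (np.round(r["location"],4),round(r["conf"],2)) for r in robot.tip_of(n,c)])
np.savez("w5.npz",im=im2,d=_)
```

```text
(array([479.96831868, -15.44156064, 210.30438749]), np.float64(91.72021238412984))
sled_pointer top []
sled_pointer wrist [(array([ 0.5906, -0.1006,  0.0934]), 0.63)]
red_mark top [(array([ 0.5325, -0.1117,  0.0878]), 0.53)]
red_mark wrist []
sled_handle top []
sled_handle wrist [(array([ 0.5585, -0.0147,  0.1353]), 0.56)]
```

View pics/w5.png

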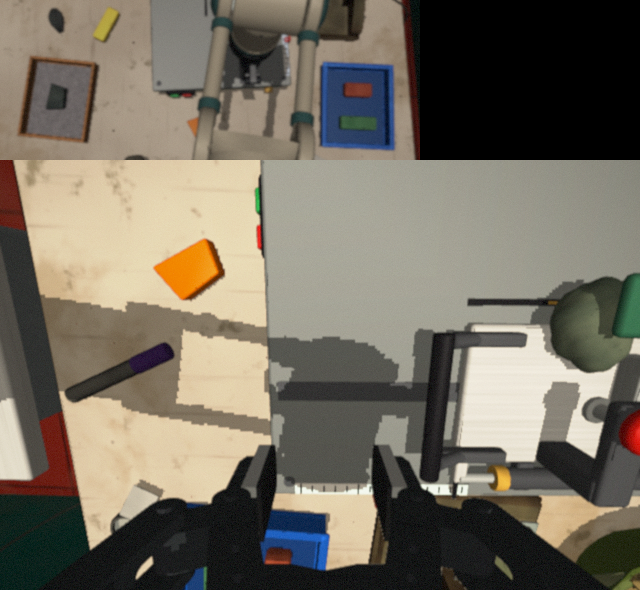

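Both bars are in the bin at (357,90) and (357,123), and the stone is in the tray at (57,97). The handle is at (437,405) with its ends at y 333 and 478. Next I'll grip the handle and zoom on the scale to get the pull distance.

Run:
```python
from h import *
a=cv2.imread("pics/w3.png")[270:400,215:305]; b=cv2.imread("pics/top0.png")[195:275,375:425]; c=cv2.imread("pics/scene0.png")
r=robot.tip_of  # scene crop around the mark
cal=robot.get_calibration("scene"); f=240/np.tan(np.radians(cal["vfov"])/2)
q=np.linalg.inv(cal["T"])@np.array([.56,-.107,.09,1]); uu,vv=int(cal["cx"]+f*q[0]/q[2]),int(cal["cy"]+f*q[1]/q[2]); print(uu,vv)
c=c[vv-40:vv+40,uu-40:uu+40]
R=lambda i:cv2.resize(i,(int(i.shape[1]*500/i.shape[0]),500),interpolation=cv2.INTER_CUBIC)
o=np.hstack([R(a),R(b),R(c)]); print(o.shape); o=cv2.resize(o,(790,int(o.shape[0]*790/o.shape[1]))); cv2.imwrite("pics/z.png",o)
plan([(557,-15,210,91.8),(557,-15,115,91.8)],step=30)
```

```text
400 259
(500, 1158, 3)
at [479.8 -14.  210.2] 91.9
wp 3
wp 7
[-1,26,0,0.0,-1,25,0,0.1,-2,26,0,-0.0,0,0,24,-0.0,0,0,24,-0.0,0,0,23,-0.0,0,0,24,-0.0,0,0,0,0]
```

View pics/z.png

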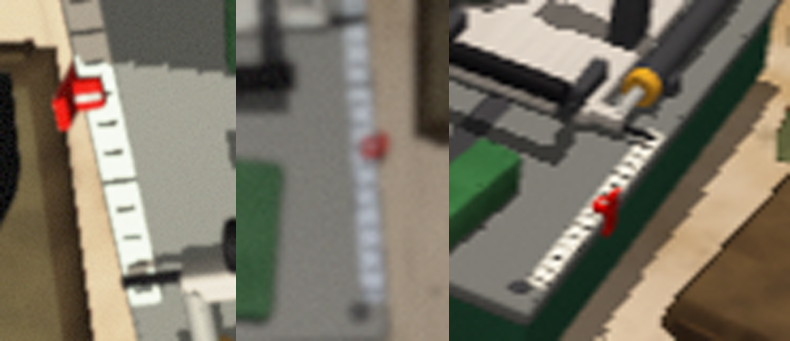

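Run:
```python
from h import *
d=np.load("top.npz"); P,u,v=pts("top",d["d"])
for x in (.57,.59,.61,.63,.65):
    k=(abs(P[:,0]-x)<.01)&(abs(P[:,1]+.015)<.06); q=P[k]; i=q[:,2].argmax(); print(x,q[i].round(3))
```

```text
0.57 [ 0.564 -0.059  0.127]
0.59 [ 0.581 -0.061  0.116]
0.61 [ 0.602 -0.056  0.117]
0.63 [0.638 0.044 0.134]
0.65 [ 0.65  -0.006  0.181]
```

jog_arm(plan=[-1, 26, 0, 0, -1, 25, 0, 0, 1, 26, 0, 0, 0, 0, 15, 0, 0, 0, 0, 0, 0, 0, 0, 0, 0, 0, 0, 0, 0, 0, 0, 0])

```text
time_s: 25.27
tcp_pos: [0.5565, -0.0131, 0.1959]
eef_rot: [3.141, 0.0, 1.603]
ft_force: [0.1, 0.3, 0.2]
width: 0.0427
gripper_force: 0.0
```

jog_arm(plan=[-3, 0, 25, 0, 0, 0, 25, 0, 0, 0, 20, 0, 0, 0, 13, 0, 0, 0, 0, 0, 0, 0, 0, 0, 0, 0, 0, 0, 0, 0, 0, 0])

```text
time_s: 25.93
tcp_pos: [0.558, -0.0164, 0.1139]
eef_rot: [3.138, 0.0, 1.602]
ft_force: [-0.0, 0.7, -0.5]
width: 0.0429
gripper_force: 0.0
```

jog_arm(plan=[0, 0, 0, 0, 0, 0, 0, 0, 0, 0, 0, 0, 0, 0, 0, 0, 0, 0, 0, 0, 0, 0, 0, 0, 0, 0, 0, 0, 0, 0, 0, 0], grip=-1, newtons=60)

```text
time_s: 26.6
tcp_pos: [0.5554, -0.0163, 0.1132]
eef_rot: [-3.139, 0.0, 1.602]
ft_force: [-5.2, 0.1, 6.2]
width: 0.012
gripper_force: 58.4
```

jog_arm(plan=[0, -5, 0, 0, 0, -10, 0, 0, 0, -12, 0, 0, 0, -12, 0, 0, 0, -12, 0, 0, 0, -6, 0, 0, 0, -3, 0, 0, 0, 0, 0, 0])

```text
time_s: 27.27
tcp_pos: [0.5001, -0.0176, 0.1133]
eef_rot: [3.133, -0.001, 1.601]
ft_force: [8.0, 2.8, -2.7]
width: 0.0117
gripper_force: 59.2
```

Run:
```python
from h import *
print(tcp(),robot.sense()["ft_force"],robot.sense()["width"])
tiles=[]
for c in ("scene","wrist","top"):
    im,d=robot.camera(c); cv2.imwrite(f"pics/{c}6.png",im[:,:,::-1])
    for n in ("sled_pointer","red_mark","sled_handle"): print(n,c,[ (np.round(r["location"],4),round(r["conf"],2)) for r in robot.tip_of(n,c)])
    if c=="scene": s=im[205:305,340:460]
    if c=="wrist": w=im
o=np.vstack([cv2.resize(s,(480,400),interpolation=cv2.INTER_CUBIC)]); w=cv2.resize(w[160:480,240:496],(320,400))
cv2.imwrite("pics/z2.png",np.hstack([o,w])[:,:,::-1])
```

```text
(array([500.09406243, -17.56178288, 113.26071296]), np.float64(91.74115999676023)) [ 8.02705886  2.79328942 -2.72072487] 0.01174610573210417
sled_pointer scene []
red_mark scene [(array([0.6164, 0.0298, 0.0031]), 0.67), (array([ 0.5338, -0.1119,  0.0867]), 0.46)]
sled_handle scene [(array([ 0.505 , -0.0193,  0.134 ]), 0.73)]
sled_pointer wrist []
red_mark wrist []
sled_handle wrist [(array([ 0.5039, -0.0121,  0.1333]), 0.78)]
sled_pointer top []
red_mark top []
sled_handle top []
```

View pics/z2.png

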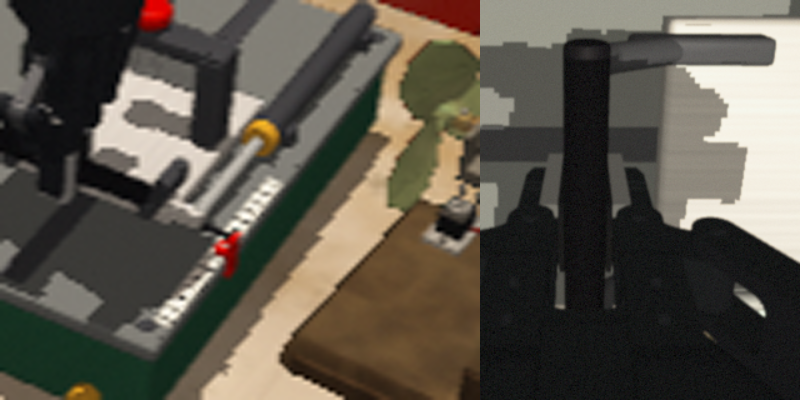

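Run:
```python
from h import *
from scipy.spatial.transform import Rotation as Ro
sx=np.array([np.cos(np.radians(1.8)),np.sin(np.radians(1.8))])
def ray(cam,uv,z=.091,T=None):
    c=robot.get_calibration(cam); f=240/np.tan(np.radians(c["vfov"])/2); T=np.array(c["T"]) if T is None else T
    d=T[:3,:3]@[(uv[0]-c["cx"])/f,(uv[1]-c["cy"])/f,1]; o=T[:3,3]; return o+d*(z-o[2])/d[2]
T=np.eye(4);T[:3,:3]=Ro.from_euler("xyz",[np.pi,0,np.radians(173.23)]).as_matrix();T[:3,3]=[.4828,-.0458,.18515]
T=T@np.array(robot.get_calibration("wrist")["mount"])
def redpix(im,x0,x1,y0,y1):
    a=im[y0:y1,x0:x1].astype(int); m=(a[:,:,2]>120)&(a[:,:,1]<90)&(a[:,:,0]<90); v,u=np.nonzero(m); return u.mean()+x0,v.mean()+y0,len(u),u.min()+x0,u.max()+x0,v.min()+y0,v.max()+y0
print("w3 red",redpix(cv2.imread("pics/w3.png"),225,265,285,325))
p=ray("wrist",(263.8,378),T=T); m=ray("wrist",(250,306.6),T=T); print("wrist",p,m,(p-m)[:2]@sx)
print("scene red",redpix(cv2.imread("pics/scene0.png"),380,415,250,290))
p=ray("scene",(407.6,250.9)); m=ray("scene",(396,266.5)); print("scene",p,m,(p-m)[:2]@sx)
p6=ray("scene",(340+225/4,205+235/4)); print("p6",p6,(p6-m)[:2]@sx)
a=cv2.imread("pics/scene6.png")[250:280,375:415]; b=cv2.imread("pics/scene0.png")[240:280,375:415]
R=lambda i:cv2.resize(i,(400,i.shape[0]*10),interpolation=cv2.INTER_NEAREST)
cv2.imwrite("pics/z3.png",np.hstack([np.pad(R(a),((0,100),(0,0),(0,0))),R(b)]))
```

```text
w3 red (np.float64(243.2934131736527), np.float64(308.09580838323353), 167, np.int64(235), np.int64(254), np.int64(296), np.int64(320))
wrist [ 0.59569632 -0.10821679  0.091     ] [ 0.53084968 -0.10785011  0.091     ] 0.0648031253113462
scene red (np.float64(396.4375), np.float64(265.9375), 16, np.int64(394), np.int64(399), np.int64(263), np.int64(268))
scene [ 0.59858353 -0.10700277  0.091     ] [ 0.5317555  -0.11002004  0.091     ] 0.06688982757717006
p6 [ 0.54085827 -0.10609345  0.091     ] 0.009221613961125022
```

View pics/z3.png

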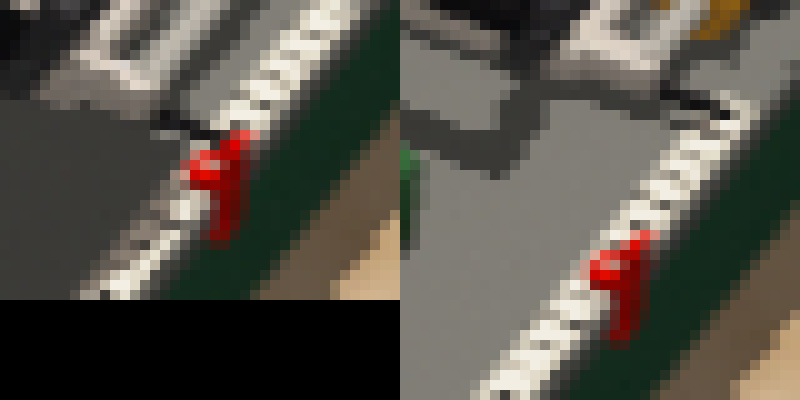

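Left panel (now): the pointer tip is at (218,135), a little behind the clip's line at about (205,162). Measured rays give a total of about 64 mm and about 9 mm still to go.

jog_arm(plan=[0, -4, 0, 0, 0, -3, 0, 0, 0, -2, 0, 0, 0, 0, 0, 0, 0, 0, 0, 0, 0, 0, 0, 0, 0, 0, 0, 0, 0, 0, 0, 0])

```text
time_s: 28.53
tcp_pos: [0.4923, -0.0177, 0.1133]
eef_rot: [3.132, -0.001, 1.601]
ft_force: [7.4, 2.6, -2.8]
width: 0.0119
gripper_force: 59.2
```

Run:
```python
from h import *
sx=np.array([np.cos(np.radians(1.8)),np.sin(np.radians(1.8))])
print(tcp(),robot.sense()["ft_force"])
c=robot.get_calibration("scene"); f=240/np.tan(np.radians(c["vfov"])/2); T=np.array(c["T"])
def ray(uv,z=.091):
    d=T[:3,:3]@[(uv[0]-c["cx"])/f,(uv[1]-c["cy"])/f,1]; o=T[:3,3]; return o+d*(z-o[2])/d[2]
m=ray((395.3,266.3))
for uv in [(408.3,251.5),(396.8,263.5)]: print(((ray(uv)-m)[:2]@sx).round(4))
im,d=robot.camera("scene"); cv2.imwrite("pics/scene7.png",im[:,:,::-1])
for n in ("sled_pointer","red_mark","sled_handle"): print(n,[ (np.round(r["location"],4),round(r["conf"],2)) for r in robot.tip_of(n,"scene")])
# sled shift home->now and home->6 by template match of metallic pieces near pointer (scene)
g=[cv2.cvtColor(cv2.imread(f"pics/{s}.png"),cv2.COLOR_BGR2GRAY) for s in ("scene0","scene6","scene7")]
R=lambda i:cv2.resize(i[:,:,::-1],(400,i.shape[0]*10),interpolation=cv2.INTER_NEAREST)
cv2.imwrite("pics/z4.png",R(im[245:285,375:415]))
t=g[0][232:256,388:410]
for k in (1,2):
    r=cv2.matchTemplate(g[k][235:285,355:415],t,cv2.TM_CCOEFF_NORMED); _,v,_,l=cv2.minMaxLoc(r); print(v,l[0]+355-388,l[1]+235-232, ((ray((408.3,251.5))-ray((408.3+l[0]+355-388,251.5+l[1]+235-232)))[:2]@sx).round(4))
```

```text
(array([492.31061009, -17.7160572 , 113.26757421]), np.float64(91.73649952191718)) [ 7.44677658  2.59221883 -2.83610246]
0.0659
0.0109
sled_pointer [(array([ 0.5301, -0.1036,  0.0916]), 0.69), (array([ 0.5323, -0.1141,  0.0872]), 0.66)]
red_mark [(array([ 0.5309, -0.1127,  0.0846]), 0.58)]
sled_handle [(array([ 0.4947, -0.0189,  0.1339]), 0.79), (array([0.6154, 0.0308, 0.0027]), 0.72)]
0.6815006136894226 -10 12 0.0531
0.6929754614830017 -12 14 0.0621
```

View pics/z4.png

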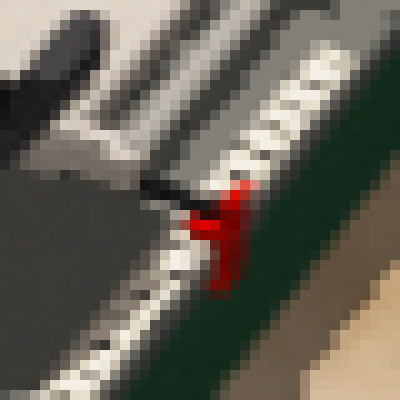

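The pointer tip (210,208) now lies on the upper half of the clip (190–250,185–240) and covers its white line. The estimates put it within 1–3 mm, so I'll nudge it 1.5 mm more.

jog_arm(plan=[0, -1.5, 0, 0, 0, 0, 0, 0, 0, 0, 0, 0, 0, 0, 0, 0, 0, 0, 0, 0, 0, 0, 0, 0, 0, 0, 0, 0, 0, 0, 0, 0])

```text
time_s: 29.4
tcp_pos: [0.491, -0.0177, 0.1132]
eef_rot: [3.132, -0.001, 1.601]
ft_force: [7.2, 3.9, -4.1]
width: 0.0118
gripper_force: 59.2
```

Run:
```python
from h import *
for i in range(3):
    robot.camera("scene")
    for n in ("sled_pointer","red_mark","sled_handle"): print(n,[ (np.round(r["location"],4),round(r["conf"],2)) for r in robot.tip_of(n,"scene")])
robot.camera("top")
for n in ("red_bar","green_bar","dark_stone"): print(n,[ (np.round(r["location"],4),round(r["conf"],2)) for r in robot.tip_of(n,"top")])
s=robot.sense(); print(s["time_s"],s["tcp_pos"],s["gripper_force"])
```

```text
sled_pointer [(array([ 0.5302, -0.1023,  0.0927]), 0.92), (array([ 4.242e-01,  3.713e-01, -2.000e-04]), 0.43)]
red_mark [(array([ 0.5334, -0.114 ,  0.0861]), 0.52)]
sled_handle [(array([ 0.4921, -0.0205,  0.1366]), 0.63)]
sled_pointer [(array([ 0.5266, -0.1037,  0.0926]), 0.71), (array([0.5997, 0.3836, 0.0021]), 0.67)]
red_mark [(array([ 0.5329, -0.1108,  0.0856]), 0.5)]
sled_handle [(array([ 0.4937, -0.0185,  0.1346]), 0.9)]
sled_pointer [(array([ 0.5294, -0.1042,  0.0923]), 0.64)]
red_mark [(array([ 0.5317, -0.1166,  0.0838]), 0.57)]
sled_handle [(array([ 0.4924, -0.0196,  0.1311]), 0.92)]
red_bar [(array([ 0.4331, -0.2597,  0.0074]), 0.59)]
green_bar [(array([ 0.5917,  0.2699, -0.0008]), 0.97), (array([ 0.3591, -0.2573,  0.0042]), 0.67)]
dark_stone [(array([0.3596, 0.0693, 0.0004]), 0.72)]
30.2 [ 0.49102306 -0.01774881  0.11328655] 59.150458574295044
```

Run:
```python
from h import *
from scipy.spatial.transform import Rotation as Ro
T=np.eye(4);T[:3,:3]=Ro.from_euler("xyz",[np.pi,0,np.radians(173.23)]).as_matrix();T[:3,3]=[.4828,-.0458,.18515]
c=robot.get_calibration("wrist");T=T@np.array(c["mount"]);f=240/np.tan(np.radians(c["vfov"])/2)
sx=np.array([np.cos(np.radians(1.8)),np.sin(np.radians(1.8))])
def X(u,v,z):
    d=T[:3,:3]@[(u-c["cx"])/f,(v-c["cy"])/f,1]; o=T[:3,3]; return ((o+d*(z-o[2])/d[2])[:2]@sx*1000).round(1)
print([X(215+a/2.62,270+b/2.62,.085) for a,b in [(107,122),(114,151),(122,181),(127,210),(132,238)]])
im=cv2.imread("pics/w3.png")
print("clip rows (B,G,R)")
for v in range(294,322): print(v,*[f"{'%d'%x[1]}/{'%d'%x[2]}" for x in im[v,240:262:2]], X(250,v,.091))
print("pointer gray")
for v in range(370,386): print(v,*im[v,258:286:2].mean(1).astype(int),X(265,v,.091))
```

```text
[np.float64(539.4), np.float64(549.4), np.float64(559.9), np.float64(570.2), np.float64(580.4)]
clip rows (B,G,R)
294 208/230 92/136 220/213 218/213 135/132 145/141 175/170 226/221 195/195 134/134 135/136 516.9
295 193/224 62/118 203/201 241/237 222/213 229/224 238/233 249/246 236/233 160/159 158/159 517.7
296 162/193 32/104 185/184 250/246 250/246 249/245 250/247 250/247 250/247 180/176 164/166 518.5
297 127/166 24/104 158/160 252/247 250/246 251/246 248/243 246/243 251/248 188/184 164/164 519.3
298 89/138 16/103 108/122 220/217 219/217 214/215 204/205 242/239 250/247 212/205 162/163 520.2
299 57/118 9/105 54/108 116/147 110/149 108/157 98/146 237/232 250/247 224/217 161/161 521.0
300 27/106 15/120 20/142 32/153 31/170 22/182 25/161 225/223 250/247 231/226 160/162 521.8
301 19/106 19/133 24/200 18/207 27/223 36/230 25/207 196/205 250/247 240/234 156/155 522.6
302 5/102 25/146 35/233 39/237 39/241 43/243 29/228 159/182 252/249 247/243 158/160 523.4
303 13/102 13/144 33/242 37/243 40/245 46/246 27/233 136/173 250/245 247/243 169/167 524.2
304 12/101 13/136 36/243 43/244 48/243 67/243 
[... 1963 characters left out ...]
 31 36 88 588.4
375 203 182 97 68 50 38 38 36 27 26 26 30 42 115 589.3
376 206 169 47 29 28 25 27 29 32 38 35 40 53 154 590.3
377 206 170 48 26 26 39 35 44 54 41 58 68 82 177 591.2
378 203 180 52 55 66 63 61 81 126 76 111 120 123 189 592.1
379 203 193 81 121 118 114 101 125 204 120 143 154 144 190 593.1
380 201 196 131 200 162 127 129 154 239 149 151 156 153 181 594.0
381 201 200 176 233 204 168 201 214 243 169 151 155 155 173 595.0
382 198 202 194 234 234 229 242 242 245 189 152 155 150 158 596.0
383 199 200 192 220 244 243 245 246 246 197 157 154 155 148 596.9
384 200 201 190 204 243 244 243 243 237 187 153 152 154 145 597.9
385 201 200 194 186 236 233 229 222 206 169 156 152 153 149 598.8
```

The scale-corrected pull is 62.1 mm, while the sled now stands at about 64.5–65 mm. I'll ease back 2.5 mm.

jog_arm(plan=[0, 1.5, 0, 0, 0, 1, 0, 0, 0, 0, 0, 0, 0, 0, 0, 0, 0, 0, 0, 0, 0, 0, 0, 0, 0, 0, 0, 0, 0, 0, 0, 0])

```text
time_s: 30.87
tcp_pos: [0.4935, -0.0177, 0.1133]
eef_rot: [3.132, -0.001, 1.601]
ft_force: [8.0, 2.9, -2.8]
width: 0.0121
gripper_force: 59.2
```

Run:
```python
from h import *
a=[];b=[];h=[]
for i in range(6):
    robot.camera("scene")
    for n,l,x0 in (("sled_pointer",a,.53),("red_mark",b,.532),("sled_handle",h,.494)):
        l+=[r["location"][0] for r in robot.tip_of(n,"scene") if abs(r["location"][0]-x0)<.012][:1]
for l in (a,b,h): print(len(l),np.mean(l),np.std(l))
s=robot.sense(); print(s["time_s"],s["tcp_pos"],s["gripper_force"],s["ft_force"])
```

```text
6 0.5309 0.0006831300510639982
6 0.5324 0.0017291616465790615
6 0.49633333333333335 0.0013804186160565838
32.0667 [ 0.49355363 -0.01771834  0.11327133] 59.18936848640442 [ 8.95933047  3.2974669  -2.75634052]
```

```bash
python3 -c "
from station import robot
print(robot.sign_off())"
```

```text
the job is handed in; nothing more can be done
None
```

The job is handed in: both wax bars are in the blue bin, the dark stone is in the wooden tray, and the gripper is holding the sled with its pointer about 1–2 mm from the red clip's line by camera estimate (6 mm allowed); the judge's result was not shown.

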